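Charge the pot furnace with levelling feet

ROBOT

A 6-joint arm with a two-finger parallel gripper is mounted at the origin on the work surface. World frame = base frame: x ahead of the robot, y to its left, z up, the work surface at z = 0. Lengths are in mm, angles in rad, forces in N, time in s.
With the tool pointing down it reaches from about 275 to 750 mm from the base axis. Payload 10.2 kg.
Tool frame: the origin (TCP) lies at the very end of the fingers, on their centre line; the grasp point (between the pads) lies 19 mm behind it; x points along the fingers, y is the direction in which the jaws open and shut, and the axes are right-handed (so a half turn about x gives the same grasp; the last joint's range is limited). The gripper opens to 85 mm and grips with 20 to 120 N. Pads are 22 mm wide; open, the fingers measure 114 mm over their backs; the gripper's body (76 mm by 85 mm) begins 54 mm behind the grasp point. The pads swing forward as they close: fully open they stand 13 mm farther back than shut.
Start: joints at [-1.503, 0.313, 1.498, -0, 1.331, -0.223], TCP at [150.514, -502.968, 231.294] pointing down, gripper open.
Joint ranges: [-2.94, 2.94], [-0.97, 2.17], [0.19, 2.56], [-1.23, 4.37], [0.02, 3.11], [-2.88, 2.88]. Speed limits (rad/s): [2.39, 2.39, 3.01, 3.14, 3.14, 3.14].

INTERFACE

Orientations are given as a unit quaternion [w, x, y, z].
In Python, from rig import ctrl, viewer, order gives the robot as it stands. The module is installed in compiled form; this text tells all that it offers.
- The arm moves only by the tool carry_out, never from a script. Its argument "deltas" is a list of rows, each a list of 7 numbers: the gripper command: -1 is fully open, 1 is shut, values between are in proportion, then the shift along the tool's x, y, z in mm, then the turn, a rotation vector about the tool's x, y, z in degrees. A call has exactly 5 rows; each row is the pose to reach, as a shift and turn from the pose commanded when the call began, along the tool's axes at that moment; what a row does not reach only later rows make up. A row lasts 1/8 s, in which the tool goes at most 62.5 mm and 10.7 degrees, less where a joint would pass 70% of its speed; a pose out of reach is approached as far as the arm can. A call with a gripper value outside its range is refused whole. The fingers move at their own pace and stop on an object; "newtons" is the grip in N (left out, the last holds). Time passes only in rows, so rows that repeat a pose let the fingers close, or fill a call up. It gives the time, the measured TCP pose, the force and the opening at its end, in the units of the state.
- ctrl.sense(): the state, without advancing time (a new reading comes with each control period).
- viewer.capture(name): name is "scene" or "top" or "wrist"; returns the picture (400x640x3 uint8, red, green, blue); there is no depth.
- viewer.calibration(name): a dict with "fx", "fy", "cx", "cy" (pixels), "xyz" and "attitude" of the camera in the world; the wrist camera has in their place "T_tool_cam" (4x4, takes a point from camera to tool coordinates, whose origin is the TCP and whose axes are the tool frame's). Camera axes: x right, y down, z forward; pixel columns grow to the right and rows downward; lengths in mm; the calibration is good to about 2 mm. A picture is of the moment at which its call begins: read the wrist's pose just before it. calibration takes no time and is no camera call.
- order.finish_job(): hands the job in, once; it reports no verdict.
The state is a dict: "time_s": time; "joints": joint angles; "dq": joint speeds; "tau": joint torques, N m; "eef_pos": TCP position; "ee_rot": TCP orientation; "force": force on the tool from outside, world axes, zero at the start; "wrist_torque": the same for the moment, N m; "grip_width": opening from 0.0 (shut) to 1.0 (fully open).
Only numpy, scipy, OpenCV 4.12 (cv2) and the standard library are available. Lean on these libraries where they do the work, as an engineer would, in place of code of your own. Each camera call takes 0.05 s, during which the arm holds its last target. There are 200 camera calls.

TASK

Get the bench furnace charged for stress relief: lift the counterweighted lid past its balance point until it rests fully open by itself, lift the cover off the pot and hang it by its handle in the hook of the yellow stand, and stand every welded levelling foot upright and flat on the floor of the round pot (seven fit only as one in the middle and six around it). Leave the lid open and the cover on the hook so that the charge can be checked, and do not disturb the mug, brush or spray can.

Things in the scene. Friction and masses are not known exactly. Their poses are not given: they have to be found in the camera images.
- lid (a joint): Opening angle of the furnace's domed lid, rad: 0 shut, 1.85 at its open stop. It swings up and over, about a level hinge, to the furnace's +y side; a counterweight sits on a short tail behind the hinge. Below about 0.6 rad it falls shut, beyond that it falls open and rests at 1.85 by itself. To lift it off shut takes 4 to 6 N at the lever; damped hinge (0.9 N m s/rad).
- lid_hinge (a point): Point on the lid's hinge axis, midway between the hinge cheeks, fixed to the furnace, 103 mm above the bench. Furnace axes: x along the hinge axis, z up; the shut lid's lever points along -y from here. Lid: aluminium dome 195 mm across, 92 mm high, its centre 118 mm from the hinge.
- lid_grip (a point): Middle of the red round grip of the lid's lifting lever, 20 mm thick, 78 mm long; it sticks straight out of the lid opposite the hinge, 37 mm of it beyond this point; the lid's wall is 49 mm inward. The point is 265 mm from the hinge axis along the lid's -y and, while shut, 35 mm above it (138 mm above the bench), and turns with the lid about the hinge.
- pot_floor (a point): Centre of the floor of the furnace's round pot, 45 mm above the bench; furnace axes, z up, hinge 118 mm away along +y. Pot 138 mm across inside, 55 mm deep; its rim is 100 mm above the bench, furnace 195 mm across, lower control box on its +x side. It takes seven levelling feet if they stand one in the middle and six around it, about 44 mm apart.
- cover_bar (a point): Middle of the top bar of the pot cover's fixed arch handle: round bar 8 mm thick along the cover's y axis, straight for 72 mm, legs 84 mm apart, 54 mm free height under the bar. Cover: steel plate 150 mm across, 4 mm thick, its top 58 mm below this point, with a plug 5 mm deep under it; 0.26 kg. Starts on the pot under the lid, handle up. z up.
- hook_saddle (a point): Where the centre of the handle's bar rests in the hook of the fixed yellow stand, 226 mm above the bench. The hook, a 9 mm bar, comes from the post (118 mm away along this frame's +x, top 236 mm above the bench), dips to here and turns up to its open tip 30 mm away along -x. Tip's top 20 mm above this point, lowest part of the hook 13 mm below it. z up. Base 110 mm across.
- mug: Blue coffee mug, 72 mm across, 85 mm high, standing on the bench; bystander.
- brush: Hand brush, 200 mm long, lying on the bench; bystander.
- spraycan: Small red spray can, 52 mm across, 150 mm high, standing on the bench; bystander.
- foot0_mid (a point): Levelling foot (5 to 7 of them are there): solid round steel pad 40 mm across and 30 mm high with a round tube stem 14 mm thick and 70 mm long welded upright on it, 100 mm high in all, 0.34 kg, standing on the bench. The point is on its axis half-way up, 50 mm above its underside; z points up the stem.
- foot1_mid (a point): Levelling foot, the same as foot0.
- foot2_mid (a point): Levelling foot, the same as foot0.
- foot3_mid (a point): Levelling foot, the same as foot0.
- foot4_mid (a point): Levelling foot, the same as foot0.
- foot5_mid (a point): Levelling foot, the same as foot0.
- foot6_mid (a point): Levelling foot, the same as foot0.
There are look-alikes about, which are no part of the job. Of the things shaped like the part that bears hook_saddle, the yellow one is meant. Leave any purple look-alike of the part that bears foot6_mid alone.

How it is judged:
By the outcome, as a careful person would: the job done as asked, in the order asked, and still so for the second after the job is handed in, with the robot touching nothing.
Of foot0, foot1, foot2, foot3, foot4, foot5, foot6 only 5 to 7 are there at a start; the rules pass over those that are not, and their reading is None.
At some moment in a run one of foot0, foot1, foot2, foot3, foot4, foot5, foot6 may be knocked a few centimetres aside while the robot is not near it.
It also fails if it takes over 208 s, if anything falls off the work surface, if the arm or the gripper's body presses on something with over 40 N, if the wrist force passes 120 N, or if a joint passes its speed limit or range.

## Working session

There is one attempt and no reset: what is moved stays moved. The work goes in short steps, Python scripts to look and compute and a tool call to move; the robot and the scene stay as the last step left them, time stands still between calls to the robot, and variables do not carry over. Pictures are saved under pics/ and viewed, about 12 in all and at most 16, crops included, and the job is handed in when it is done.

Besides the shell and the picture viewer there is one more tool, called after "Emit:" as name(argument=value, ...), one argument or row to a line, values as JSON. carry_out: Moves the arm, as the interface text tells. Its arguments: {"type":"object","properties":{"deltas":{"type":"array"},"newtons":{"type":"number"}},"required":["deltas"]}

```bash
mkdir -p pics; cat > h.py <<'E'
import numpy as np, cv2, json
from scipy.spatial.transform import Rotation as R
from rig import ctrl, viewer, order
def rot(q): return R.from_quat([q[1],q[2],q[3],q[0]])
def cam(n):
    c=viewer.calibration(n)
    if 'T_tool_cam' in c:
        s=ctrl.sense(); T=np.array(c['T_tool_cam']); r=rot(s['ee_rot']).as_matrix()
        return c, r@T[:3,:3], r@T[:3,3]+np.array(s['eef_pos'])
    a=np.array(c['attitude'],float)
    M=a if a.shape==(3,3) else rot(a).as_matrix()
    return c,M,np.array(c['xyz'],float)
def cap(n,f=None):
    k=cam(n); im=np.array(viewer.capture(n))[:,:,::-1].copy()
    if f: cv2.imwrite(f'pics/{f}.png',im)
    return im,k
def onz(k,u,v,z):
    c,M,o=k; d=M@np.array([(u-c['cx'])/c['fx'],(v-c['cy'])/c['fy'],1]); return o+d*(z-o[2])/d[2]
def proj(k,p):
    c,M,o=k; q=M.T@(np.array(p,float)-o); return np.array([c['fx']*q[0]/q[2]+c['cx'],c['fy']*q[1]/q[2]+c['cy']])
E
python3 - <<'E'
from h import *
import pickle
for n in('top','scene','wrist'):
    im,k=cap(n,n+'0'); print(n,k); pickle.dump(k,open(f'{n}0.pkl','wb'))
s=ctrl.sense(); print(s); print(rot(s['ee_rot']).as_matrix().round(3))
E
```

```text
top ({'fx': 457.3268719987589, 'fy': 457.3268719987589, 'cx': 315.6279695091291, 'cy': 193.89423928451717, 'xyz': array([ 252.26295299,  -53.90193109, 1459.66586953]), 'attitude': array([-0.06269575,  0.70671199, -0.70083553,  0.07387135])}, array([[ 0.00674518, -0.98131489,  0.19229036],
       [-0.99984057, -0.00979762, -0.01492766],
       [ 0.01653272, -0.19215901, -0.98122453]]), array([ 252.26295299,  -53.90193109, 1459.66586953]))
scene ({'fx': 363.2232050272692, 'fy': 363.2232050272692, 'cx': 319.6972896279683, 'cy': 200.22611108290258, 'xyz': array([1285.94111634, -401.68070515,  709.45195192]), 'attitude': array([-0.39181407,  0.73962397,  0.48734204, -0.24886916])}, array([[ 0.40112376,  0.52587883, -0.75003412],
       [ 0.91592058, -0.21795894,  0.33702135],
       [ 0.01375576, -0.82215896, -0.56909175]]), array([1285.94111634, -401.68070515,  709.45195192]))
wrist ({'fx': 329.3112106541343, 'fy': 329.3112106541343, 'cx': 324.0334763353235, 'cy': 201.29442595114182, 'T_tool_cam': array([[-1.86614008e-04, -3.28616957e-01,  9.44463266e-01,
        -1.42765687e+02],
      
[... 515 characters left out ...]
array([-1.50341997e+00,  3.13341306e-01,  1.49821777e+00,  4.40753007e-05,
        1.33098045e+00, -2.23384869e-01]), 'dq': array([-0.0019791 , -0.00047666, -0.00116434, -0.00083425, -0.00016289,
        0.00078233]), 'tau': array([ 2.03914569e-03, -4.12367463e+01, -2.59796423e+01, -1.95331318e-04,
        3.24445769e-03,  4.92287171e-07]), 'eef_pos': array([ 150.5028008, -502.7878449,  230.8732514]), 'ee_rot': array([ 0.10210163,  0.69968903,  0.10276677, -0.69960668]), 'force': array([-0.78286011, -0.33765813,  0.85107686]), 'wrist_torque': array([-0.02570036,  0.0238124 , -0.01439447]), 'grip_width': 0.9994379519769}
[[-0.     0.287 -0.958]
 [ 0.001 -0.958 -0.287]
 [-1.    -0.001 -0.   ]]
```

View pics/top0.png

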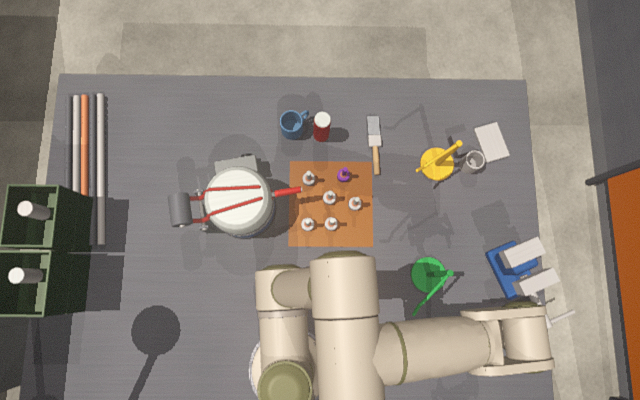

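View pics/scene0.png

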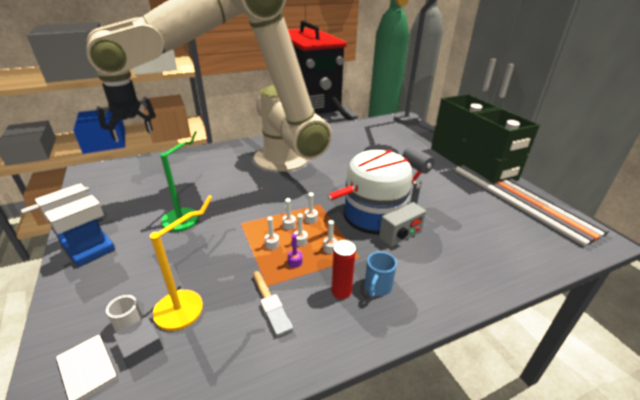

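```bash
python3 - <<'E'
import cv2,numpy as np
t=cv2.imread('pics/top0.png'); s=cv2.imread('pics/scene0.png')
f=lambda im,x,y,w,h,W,H: cv2.resize(im[y:y+h,x:x+w],(W,H),interpolation=cv2.INTER_CUBIC)
a=np.hstack([f(t,165,150,133,100,400,300),f(t,285,155,100,75+25,400,300)])
b=np.hstack([f(t,405,130,80,60,400,300),f(s,140,185,80,150,160,300),f(s,240,180,120,100,240,300)])
cv2.imwrite('pics/crop1.png',np.vstack([a,b]))
E
```

```text
(no output)
```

View pics/crop1.png

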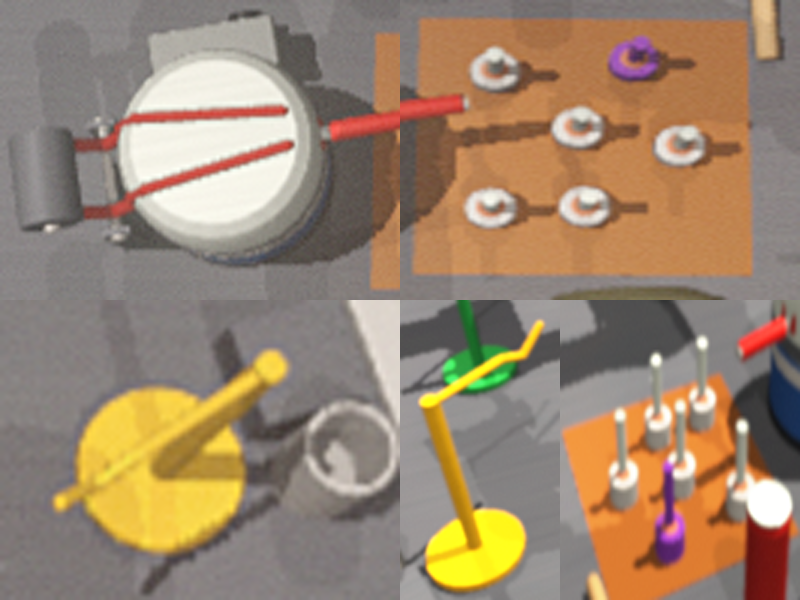

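```bash
python3 - <<'E'
from h import *
import pickle
k=pickle.load(open('top0.pkl','rb')); ks=pickle.load(open('scene0.pkl','rb'))
h1=onz(k,198.3,191.7,103);h2=onz(k,204,227.3,103);print('hinge',h1,h2,(h1+h2)/2)
g1=onz(k,275,193.3,138);g2=onz(k,301,189,138);print('grip',g1,g2,np.linalg.norm(g2-g1))
ax=h1-h2;print('hinge x ang',np.degrees(np.arctan2(ax[1],ax[0])), 'lever ang', np.degrees(np.arctan2(*(g2-g1)[1::-1])))
p=onz(k,459,143.6,236);t=onz(k,417.4,170.4,246);print('post',p,'tip',t,np.linalg.norm(t-p), np.degrees(np.arctan2(*(p-t)[1::-1])))
print('base',onz(k,437,163,5))
ts=cv2.imread('pics/top0.png');
# scene crosscheck of hook tip & post px
print('scene proj post,tip',proj(ks,p),proj(ks,t))
hsv=cv2.cvtColor(ts,cv2.COLOR_BGR2HSV)
m=((hsv[...,1]<60)&(hsv[...,2]>110)).astype(np.uint8); m[:160]=0;m[245:]=0;m[:,:291]=0;m[:,371:]=0
n,l,st,c=cv2.connectedComponentsWithStats(m)
for i in range(1,n):
    if st[i,4]>8: print(st[i],c[i],onz(k,*c[i],30))
print('lidtop',onz(k,239,201,192))
for nm,z,pts in(('spray',150,[(321,120)]),('mug',85,[(292,122)]),('brush',15,[(373,118),(377,172)]),('purple',30,[(344,175)]),('green',236,[(452,272)])):
    for q in pts: print(nm,onz(k,*q,z))
E
```

```text
hinge [521.33540394 279.05556885 103.        ] [413.76978302 256.18645711 103.        ] [467.55259348 267.62101298 103.        ]
grip [511.85737444  45.52645867 138.        ] [525.54994965 -30.75495934 138.        ] 77.50058934220462
hinge x ang 12.00271794964072 lever ang -79.82373337512988
post [ 639.6759404  -473.32015865  236.        ] tip [ 558.5466204  -351.05635434  246.        ] 147.07278609007057 -56.43335549394836
base [ 645.22065862 -475.90565395    5.        ]
scene proj post,tip [154.82656111 232.57225983] [209.0298513  194.72126527]
[291 160  80   2  81] [330.90123457 160.01234568] [ 644.60483632 -124.30751982   30.        ]
[303 171  12  15 105] [308.27619048 178.01904762] [584.07464356 -51.72340621  30.        ]
[323 191  13  14 109] [328.97247706 197.19266055] [ 522.16024547 -118.20381032   30.        ]
[348 197  13  13 110] [354.20909091 203.00909091] [ 504.14137929 -198.47564521   30.        ]
[325 217  12  14 109] [330.69724771 223.18348624] [ 438.94968477 -123.73143244   30.        ]
[301 218  13  13 118] [307.22033898 223.84745763] [436.1909992  -49.85791411  30.        ]
lidtop [478.20336883 141.90256782 192.        ]
spray [736.06165892 -88.4905856  150.        ]
mug [752.25003414   1.366201    85.        ]
brush [ 795.17867908 -265.48257921   15.        ]
brush [ 610.03866543 -275.31436814   15.        ]
purple [ 595.24893965 -166.4680599    30.        ]
green [ 284.64621687 -435.56923504  236.        ]
```

```bash
cat >> h.py <<'E'
def down(yaw):
    a=np.radians(yaw); y=np.array([np.cos(a),np.sin(a),0]); x=np.array([0,0,-1.]); return R.from_matrix(np.column_stack([x,y,np.cross(x,y)]))
def plan(*wps,start=None):
    """wps: (x,y,z,yaw): prints per-waypoint tool-frame deltas, chained from the measured pose; n = rows needed"""
    s=ctrl.sense(); p=np.array(s['eef_pos']); r=rot(s['ee_rot'])
    if start: p,r=np.array(start[:3]),down(start[3])
    yaw=np.degrees(np.arctan2(*r.as_matrix()[1::-1,1])); print('at',p.round(1),'yaw',yaw.round(1),'grip',s['grip_width'].__round__(3),'F',np.array(s['force']).round(1),'t',round(s['time_s'],2))
    for w in wps:
        q=down(w[3]); d=r.inv().apply(np.array(w[:3])-p); v=(r.inv()*q).as_rotvec(degrees=True)
        print(w,'->',d.round(1).tolist(),v.round(1).tolist(),'rows',round(max(np.linalg.norm(d)/62.5,np.linalg.norm(v)/10.7),1)); p,r=np.array(w[:3],float),q
E
python3 - <<'E'
from h import *
plan((150,-503,380,-73.3),(272,-333,380,-45),(395,-163,380,-17),(518,7.4,380,11),(518,7.4,200,11),(518,7.4,119,11))
# lid arc deltas in tool frame from shut grip (tool z=(0.19,-0.98), x down)
for th in np.arange(0,1.25,.1):
    ph=th+np.arctan2(35,265); rr=np.hypot(35,265)
    print(round(th,2),'dx',round(-(rr*np.sin(ph)-35),1),'dz',round(rr*np.cos(ph)-265,1))
E
```

```text
at [ 150.5 -502.8  230.9] yaw -73.3 grip 0.999 F [-0.8 -0.3  0.9] t 0.15
(150, -503, 380, -73.3) -> [-149.1, -0.1, 0.5] [-0.0, -0.0, 0.1] rows 2.4
(272, -333, 380, -45) -> [0.0, -127.8, -165.7] [-28.3, 0.0, 0.0] rows 3.3
(395, -163, 380, -17) -> [-0.0, -33.2, -207.2] [-28.0, 0.0, 0.0] rows 3.4
(518, 7.4, 380, 11) -> [0.0, 67.8, -198.9] [-28.0, 0.0, 0.0] rows 3.4
(518, 7.4, 200, 11) -> [180.0, 0.0, 0.0] [0.0, 0.0, 0.0] rows 2.9
(518, 7.4, 119, 11) -> [81.0, 0.0, 0.0] [0.0, 0.0, 0.0] rows 1.3
0.0 dx 0.0 dz -0.0
0.1 dx -26.3 dz -4.8
0.2 dx -51.9 dz -12.2
0.3 dx -76.7 dz -22.2
0.4 dx -100.4 dz -34.5
0.5 dx -122.8 dz -49.2
0.6 dx -143.5 dz -66.0
0.7 dx -162.5 dz -84.9
0.8 dx -179.5 dz -105.5
0.9 dx -194.3 dz -127.7
1.0 dx -206.9 dz -151.3
1.1 dx -217.0 dz -176.0
1.2 dx -224.7 dz -201.6
```

Emit:
carry_out(
  deltas=[
    [-1,-149,0,0,0,0,0],
    [-1,-149,0,0,0,0,0],
    [-1,-149,0,0,0,0,0],
    [-1,-149,0,0,0,0,0],
    [-1,-149,0,0,0,0,0],
  ],
)

```text
time_s: 0.78
eef_pos: [150.5, -502.7, 378.5]
ee_rot: [0.101, 0.7, 0.103, -0.7]
force: [-0.4, 0.1, -0.5]
grip_width: 0.999
```

Emit:
carry_out(
  deltas=[
    [-1,0,-128,-166,-28.3,0,0],
    [-1,0,-128,-166,-28.3,0,0],
    [-1,0,-128,-166,-28.3,0,0],
    [-1,0,-128,-166,-28.3,0,0],
    [-1,0,-128,-166,-28.3,0,0],
  ],
)

```text
time_s: 1.4
eef_pos: [273.4, -331.6, 379.3]
ee_rot: [-0.271, -0.653, -0.272, 0.653]
force: [0.3, -0.2, 1.1]
grip_width: 1.003
```

Emit:
carry_out(
  deltas=[
    [-1,0,-33,-207,-28,0,0],
    [-1,0,-33,-207,-28,0,0],
    [-1,0,-33,-207,-28,0,0],
    [-1,0,-33,-207,-28,0,0],
    [-1,0,-33,-207,-28,0,0],
  ],
)

```text
time_s: 2.02
eef_pos: [396.3, -163.1, 379.3]
ee_rot: [-0.42, -0.568, -0.421, 0.569]
force: [-0.7, -0.5, 0.4]
grip_width: 1.002
```

Emit:
carry_out(
  deltas=[
    [-1,0,68,-199,-28,0,0],
    [-1,0,68,-199,-28,0,0],
    [-1,0,68,-199,-28,0,0],
    [-1,0,68,-199,-28,0,0],
    [-1,0,68,-199,-28,0,0],
  ],
)

```text
time_s: 2.65
eef_pos: [519.8, 6.4, 379.0]
ee_rot: [0.545, 0.45, 0.546, -0.45]
force: [0.1, -0.3, 0.6]
grip_width: 1.002
```

Emit:
carry_out(
  deltas=[
    [-1,60,0,0,0,0,0],
    [-1,120,0,0,0,0,0],
    [-1,120,0,0,0,0,0],
    [-1,120,0,0,0,0,0],
    [-1,120,0,0,0,0,0],
  ],
)

```text
time_s: 3.28
eef_pos: [520.2, 6.5, 262.9]
ee_rot: [0.547, 0.451, 0.544, -0.449]
force: [0.5, -0.6, 1.0]
grip_width: 1.0
```

```bash
python3 - <<'E'
from h import *
import pickle
im,k=cap('wrist','w1'); pickle.dump(k,open('w1.pkl','wb'))
plan((518,7.4,200,11))
hsv=cv2.cvtColor(im,cv2.COLOR_BGR2HSV)
m=(((hsv[...,0]<6)|(hsv[...,0]>172))&(hsv[...,1]>150)&(hsv[...,2]>80)).astype(np.uint8)
n,l,st,c=cv2.connectedComponentsWithStats(m)
for i in range(1,n):
    if st[i,4]>60: print(st[i],c[i],onz(k,*c[i],138))
print('proj grip',proj(k,(518,7.4,138)))
E
```

```text
at [520.1   6.7 262.4] yaw 10.9 grip 0.999 F [-0.3 -0.1  0.7] t 3.33
(518, 7.4, 200, 11) -> [62.4, -2.1, -1.1] [-0.1, 0.1, -0.2] rows 1.0
[ 275    0   29  101 1149] [288.85813751  53.14186249] [475.2282506  107.20209996 138.        ]
[ 344    0   27  102 1143] [357.71741032  53.93875766] [525.61522317 116.40232926 138.        ]
[ 311  145   24   90 2026] [322.43435341 188.47433366] [519.51273224   8.63741964 138.        ]
[ 449  242   98   89 3724] [489.83431794 284.16944146] [692.90128094 -54.499404   138.        ]
proj grip [320.41267268 189.52131521]
```

View pics/w1.png

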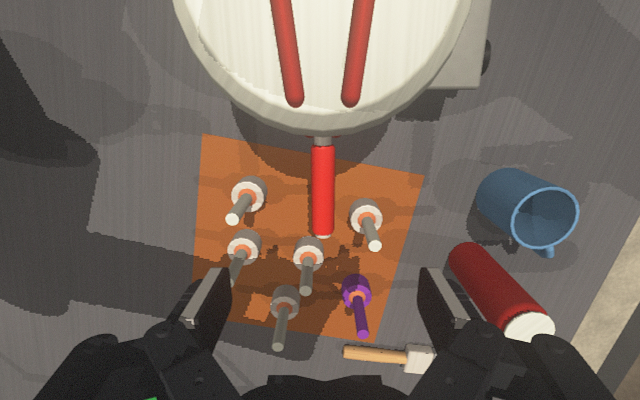

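Emit:
carry_out(
  deltas=[
    [-1,50,0,-1,0,0,0],
    [-1,100,0,-1,0,0,0],
    [-1,143,0,-1,0,0,0],
    [-1,143,0,-1,0,0,0],
    [-1,143,0,-1,0,0,0],
  ],
)

```text
time_s: 3.95
eef_pos: [520.4, 7.9, 119.6]
ee_rot: [0.547, 0.451, 0.544, -0.449]
force: [-0.8, 0.4, 0.4]
grip_width: 1.001
```

Emit:
carry_out(
  deltas=[
    [1,0,0,0,0,0,0],
    [1,0,0,0,0,0,0],
    [1,0,0,0,0,0,0],
    [1,0,0,0,0,0,0],
    [1,0,0,0,0,0,0],
  ],
  newtons=50,
)

```text
time_s: 4.58
eef_pos: [519.2, 8.2, 117.7]
ee_rot: [0.546, 0.45, 0.545, -0.45]
force: [-1.8, 0.2, 4.2]
grip_width: 0.216
```

Emit:
carry_out(
  deltas=[
    [1,0,0,0,0,0,0],
    [1,-13,0,-2,0,0,0],
    [1,-26,0,-5,0,0,0],
    [1,-39,0,-8,0,0,0],
    [1,-52,0,-12,0,0,0],
  ],
)

```text
time_s: 5.2
eef_pos: [516.7, 20.7, 170.0]
ee_rot: [0.545, 0.45, 0.546, -0.45]
force: [4.6, 5.3, -7.6]
grip_width: 0.214
```

Emit:
carry_out(
  deltas=[
    [1,-25,0,-10,0,0,0],
    [1,-48.5,0,-22,0,0,0],
    [1,-71,0,-37,0,0,0],
    [1,-91.5,0,-54,0,0,0],
    [1,-110.5,0,-73,0,0,0],
  ],
)

```text
time_s: 5.82
eef_pos: [502.7, 92.6, 280.8]
ee_rot: [0.545, 0.45, 0.545, -0.45]
force: [8.8, 5.8, -11.1]
grip_width: 0.218
```

Emit:
carry_out(
  deltas=[
    [1,-17,0,-20.5,0,0,0],
    [1,-32,0,-43,0,0,0],
    [1,-44.5,0,-66,0,0,0],
    [1,-54.5,0,-91,0,0,0],
    [1,-54.5,0,-91,0,0,0],
  ],
)

```text
time_s: 6.45
eef_pos: [485.1, 183.3, 335.2]
ee_rot: [0.546, 0.45, 0.546, -0.448]
force: [4.4, 5.4, -4.3]
grip_width: 0.219
```

Emit:
carry_out(
  deltas=[
    [-1,0,0,0,0,0,0],
    [-1,0,0,0,0,0,0],
    [-1,0,0,0,0,0,0],
    [-1,0,0,0,0,0,0],
    [-1,0,0,0,0,0,0],
  ],
)

```text
time_s: 7.08
eef_pos: [485.6, 180.9, 334.4]
ee_rot: [0.545, 0.45, 0.545, -0.45]
force: [0.1, 0.5, -0.3]
grip_width: 1.004
```

Emit:
carry_out(
  deltas=[
    [-1,0,0,60,0,0,0],
    [-1,0,0,120,0,0,0],
    [-1,0,0,150,0,0,0],
    [-1,0,0,150,0,0,0],
    [-1,0,0,150,0,0,0],
  ],
)

```text
time_s: 7.7
eef_pos: [514.1, 34.3, 334.3]
ee_rot: [0.545, 0.45, 0.546, -0.45]
force: [0.5, 0.1, 0.3]
grip_width: 0.997
```

```bash
python3 - <<'E'
from h import *
import pickle
plan()
im,k=cap('wrist','w2'); pickle.dump(k,open('w2.pkl','wb'))
t,kt=cap('top','top2')
cv2.imwrite('pics/c2.png',np.vstack([cv2.resize(im,(640,400))[:380],cv2.resize(t[100:320,130:500],(640,220*640//370))[:220]]))
E
```

```text
at [514.1  34.3 334.3] yaw 11.0 grip 0.997 F [0.5 0.1 0.3] t 7.7
```

View pics/c2.png

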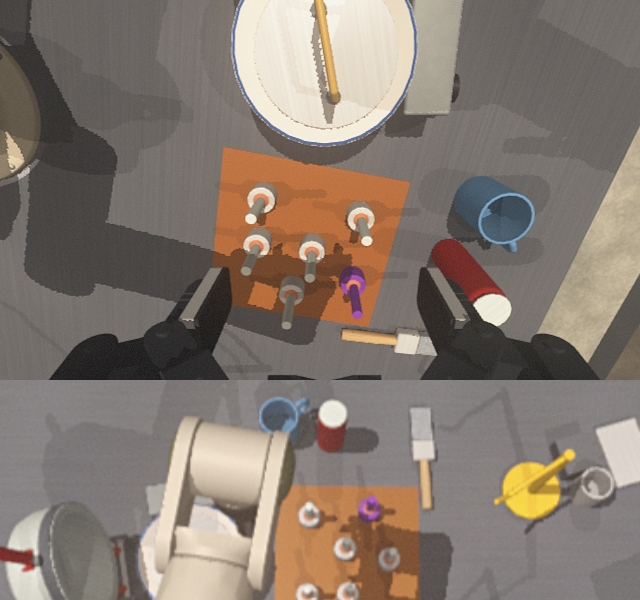

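Emit:
carry_out(
  deltas=[
    [-1,0,0,-50,0,0,0],
    [-1,0,0,-80,0,0,0],
    [-1,0,0,-80,0,0,0],
    [-1,0,0,-80,0,0,0],
    [-1,0,0,-80,0,0,0],
  ],
)

```text
time_s: 8.43
eef_pos: [499.1, 111.7, 334.2]
ee_rot: [0.545, 0.45, 0.545, -0.45]
force: [-0.3, -0.3, -0.2]
grip_width: 0.999
```

```bash
python3 - <<'E'
from h import *
import pickle
plan()
im,k=cap('wrist','w3'); pickle.dump(k,open('w3.pkl','wb'))
hsv=cv2.cvtColor(im,cv2.COLOR_BGR2HSV)
m=((hsv[...,0]>8)&(hsv[...,0]<28)&(hsv[...,1]>90)&(hsv[...,2]>90)).astype(np.uint8)
m[215:]=0; m[:,:230]=0; m[:,420:]=0
n,l,st,c=cv2.connectedComponentsWithStats(m)
for i in range(1,n):
    if st[i,4]>60:
        print(st[i],c[i]); ys,xs=np.nonzero(l==i)
        (cx,cy),(w,h),a=cv2.minAreaRect(np.column_stack([xs,ys]).astype(np.float32)); print(cx,cy,w,h,a)
cv2.imwrite('pics/c3.png',cv2.resize(im[:260,180:460],(700,650))[:600])
E
```

```text
at [499.1 111.7 334.2] yaw 10.9 grip 0.999 F [-0.3 -0.3 -0.2] t 8.43
[314  89  24  95 761] [325.44940867 135.57293035]
325.61810302734375 136.1582794189453 95.5247802734375 8.479873657226562 79.82449340820312
[230 198  90  17 761] [260.16819974 208.98028909]
273.1068420410156 213.7495574951172 90.42675018310547 15.747549057006836 10.19150161743164
```

View pics/c3.png

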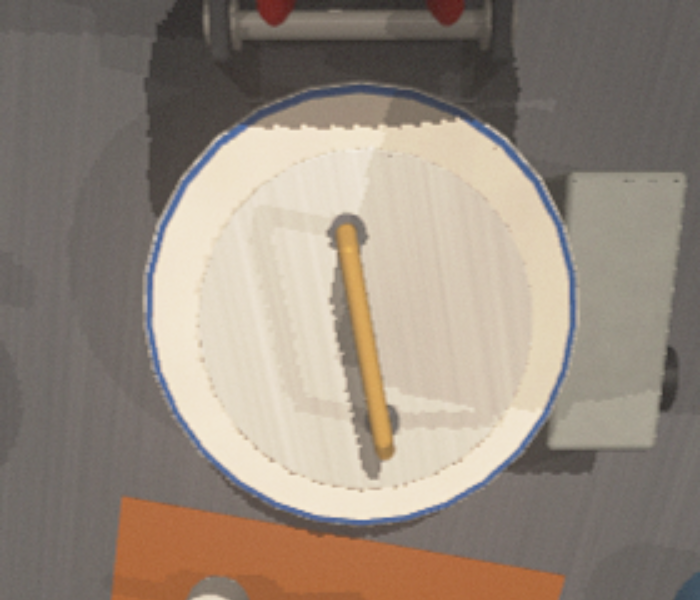

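```bash
python3 - <<'E'
from h import *
import pickle
k=pickle.load(open('w3.pkl','rb')); im=cv2.imread('pics/w3.png')
a=onz(k,318.5,90,162);b=onz(k,333.8,180,162);print('bar',a,b,np.linalg.norm(a-b),(a+b)/2,np.degrees(np.arctan2(*(a-b)[1::-1])))
hsv=cv2.cvtColor(im,cv2.COLOR_BGR2HSV)
m=(abs(hsv[...,0].astype(int)-110)<15)&(hsv[...,1]>110)&(hsv[...,2]>60)
m[220:]=0;m[:,430:]=0;m[:,:230]=0
ys,xs=np.nonzero(m); P=np.array([onz(k,x,y,100)[:2] for x,y in zip(xs,ys)])
A=np.column_stack([2*P,np.ones(len(P))]); s=np.linalg.lstsq(A,(P**2).sum(1),rcond=None)[0]; print('rim c',s[:2],'r',np.sqrt(s[2]+s[0]**2+s[1]**2),len(P))
# cover plate ellipse (white vs inner disc) centre: px ellipse ~ (364,320)/2.5
print('cover',onz(k,180+364/2.5,320/2.5,104))
c=[(490,151.8)]
h1=onz(k,180+238/2.5,25/2.5,103);h2=onz(k,180+490/2.5,25/2.5,103);print(h1,h2,(h1+h2)/2)
E
```

```text
bar [479.28074405 190.559835   162.        ] [509.70445276 110.41179073 162.        ] 85.72812288137831 [494.49259841 150.48581287 162.        ] 110.78645638917004
rim c [492.10230189 150.08320487] r 95.12118141069625 460
cover [493.6079966 151.9641714 104.       ]
[421.98559575 256.15174047 103.        ] [520.9793418  275.25139889 103.        ] [471.48246877 265.70156968 103.        ]
```

```bash
python3 - <<'E'
from h import *
import numpy as np
yb=20.8; tz=lambda y:np.array([np.sin(np.radians(y)),-np.cos(np.radians(y))])
g=np.array([494.5,150.5])+23*tz(yb)
yh=-56.5; e=np.array([np.cos(np.radians(yh)),np.sin(np.radians(yh))]); S=np.array([575,-375.5])+23*tz(yh)
A=S-135*e; print(g,A,S)
gm=.5*(g+A)
plan((*g,143,yb),(*g,143-19+19+140,yb),(*(g+(A-g)/2),283,(yb+yh)/2),(*A,283,yh),(*A,241,yh))
E
```

```text
[502.66746014 128.99900944] [ 481.30913308 -275.61996468] [ 555.82062609 -388.19455066]
at [499.1 111.6 334.2] yaw 10.9 grip 1.004 F [ 0.2 -0.2 -0.5] t 8.47
(np.float64(502.66746013538716), np.float64(128.99900944289166), 143, 20.8) -> [191.2, 6.8, -16.4] [-9.9, 0.0, 0.0] rows 3.1
(np.float64(502.66746013538716), np.float64(128.99900944289166), 283, 20.8) -> [-140.0, 0.0, 0.0] [0.0, 0.0, 0.0] rows 2.2
(np.float64(491.98829660535716), np.float64(-73.31047762010897), 283, -17.85) -> [0.0, -81.8, 185.3] [38.7, 0.0, -0.0] rows 3.6
(np.float64(481.3091330753272), np.float64(-275.61996468310963), 283, -56.5) -> [0.0, 51.8, 195.8] [38.7, 0.0, 0.0] rows 3.6
(np.float64(481.3091330753272), np.float64(-275.61996468310963), 241, -56.5) -> [42.0, 0.0, -0.0] [0.0, 0.0, 0.0] rows 0.7
```

Emit:
carry_out(
  deltas=[
    [-1,40,7,-16,-10,0,0],
    [-1,90,7,-16,-10,0,0],
    [-1,140,7,-16,-10,0,0],
    [-1,191,7,-16,-10,0,0],
    [-1,191,7,-16,-10,0,0],
  ],
)

```text
time_s: 9.1
eef_pos: [501.3, 128.8, 140.9]
ee_rot: [0.581, 0.4, 0.584, -0.402]
force: [-0.8, 0.0, 1.0]
grip_width: 1.006
```

Emit:
carry_out(
  deltas=[
    [1,0,0,0,0,0,0],
    [1,0,0,0,0,0,0],
    [1,0,0,0,0,0,0],
    [1,0,0,0,0,0,0],
    [1,0,0,0,0,0,0],
  ],
  newtons=60,
)

```text
time_s: 9.72
eef_pos: [503.0, 129.3, 143.9]
ee_rot: [0.583, 0.401, 0.582, -0.401]
force: [-1.6, 0.4, 4.7]
grip_width: 0.066
```

Emit:
carry_out(
  deltas=[
    [1,0,0,0,0,0,0],
    [1,-10,0,0,0,0,0],
    [1,-25,0,0,0,0,0],
    [1,-40,0,0,0,0,0],
    [1,-40,0,0,0,0,0],
  ],
)

```text
time_s: 10.35
eef_pos: [503.4, 129.3, 184.8]
ee_rot: [0.583, 0.401, 0.582, -0.4]
force: [0.5, -0.3, -2.7]
grip_width: 0.069
```

Emit:
carry_out(
  deltas=[
    [1,-40,0,0,0,0,0],
    [1,-80,0,0,0,0,0],
    [1,-98,0,0,0,0,0],
    [1,-98,0,0,0,0,0],
    [1,-98,0,0,0,0,0],
  ],
)

```text
time_s: 10.98
eef_pos: [502.4, 129.3, 279.9]
ee_rot: [0.582, 0.4, 0.583, -0.401]
force: [0.5, 0.3, -4.1]
grip_width: 0.068
```

Emit:
carry_out(
  deltas=[
    [1,0,-16,37,7.7,0,0],
    [1,0,-33,74,15.5,0,0],
    [1,0,-49,111,23.2,0,0],
    [1,0,-65,148,31,0,0],
    [1,0,-82,185,38.7,0,0],
  ],
)

```text
time_s: 11.6
eef_pos: [491.9, -74.0, 280.0]
ee_rot: [-0.415, -0.572, -0.416, 0.572]
force: [0.1, 0.1, -2.8]
grip_width: 0.067
```

Emit:
carry_out(
  deltas=[
    [1,0,10,39,7.7,0,0],
    [1,0,21,78,15.5,0,0],
    [1,0,31,117,23.2,0,0],
    [1,0,42,157,31,0,0],
    [1,0,52,196,38.7,0,0],
  ],
)

```text
time_s: 12.22
eef_pos: [481.7, -276.5, 279.8]
ee_rot: [-0.202, -0.677, -0.203, 0.678]
force: [0.8, -0.9, -2.6]
grip_width: 0.072
```

```bash
python3 - <<'E'
from h import *
plan((481.3,-275.6,241,-56.5))
im,k=cap('scene','s4'); w,kw=cap('wrist','w4')
cv2.imwrite('pics/c4.png',np.vstack([cv2.resize(im[130:330,60:380],(480,300)),cv2.resize(w,(480,300))]))
E
```

```text
at [ 481.7 -276.5  279.8] yaw -56.7 grip 0.072 F [ 0.8 -0.9 -2.6] t 12.22
(481.3, -275.6, 241, -56.5) -> [38.8, -0.9, -0.1] [-0.2, 0.0, 0.1] rows 0.6
```

View pics/c4.png

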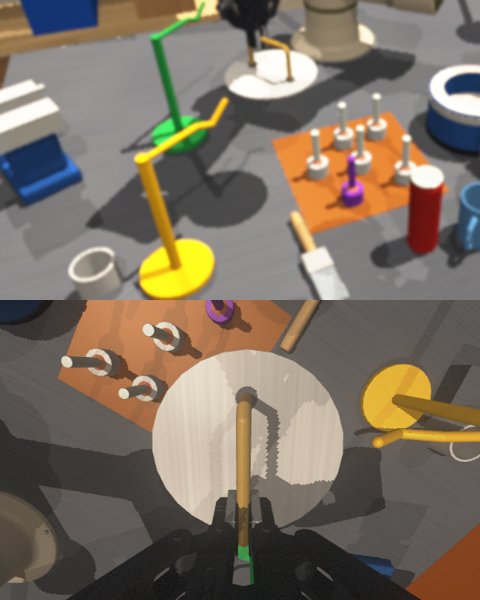

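```bash
python3 - <<'E'
from h import *
w=cv2.imread('pics/w4.png'); k=cam('wrist')
hsv=cv2.cvtColor(w,cv2.COLOR_BGR2HSV)
m=(abs(hsv[...,0].astype(int)-25)<9)&(hsv[...,1]>140)&(hsv[...,2]>90)
for x in range(490,640,10):
    ys=np.nonzero(m[130:215,x])[0]+130
    if len(ys): print(x,ys.min(),ys.max(),len(ys), end=' | ')
print()
e=np.array([.552,-.834]);S=np.array([575,-375.5]);n=np.array([-.834,-.552])
for u,v,z in((502.7,189,241.5),(533,177,217.5),(600,179,225),(635,180,228)):
    p=onz(k,u,v,z)[:2]; print(p,'along',(p-S)@e,'lat',(p-S)@n)
E
```

```text
490 130 163 34 | 500 130 196 55 | 510 130 194 61 | 520 130 190 61 | 530 130 185 56 | 540 130 185 56 | 550 130 186 51 | 560 130 187 42 | 570 130 187 35 | 580 135 188 34 | 590 137 189 34 | 600 139 189 35 | 610 140 189 37 | 620 142 189 37 | 630 144 188 37 | 
[ 562.54209369 -348.35171716] along -29.518432176467822 lat -4.595958266145992
[ 580.32506531 -374.33556911] along 1.9683006865293065 lat -5.083870316142996
[ 601.05498222 -404.61189258] along 38.661668596983574 lat -5.660090470476231
[ 611.54809531 -420.26333445] along 57.507169537950425 lat -5.771750874310587
```

Emit:
carry_out(
  deltas=[
    [1,20,0,-3.7,0,0,0],
    [1,38,0,-3.7,0,0,0],
    [1,38,0,-3.7,0,0,0],
    [1,38,0,-3.7,0,0,0],
    [1,38,0,-3.7,0,0,0],
  ],
)

```text
time_s: 12.95
eef_pos: [485.5, -273.3, 244.0]
ee_rot: [0.205, 0.677, 0.204, -0.677]
force: [0.1, 0.2, -2.0]
grip_width: 0.061
```

Emit:
carry_out(
  deltas=[
    [1,0,20,0,0,0,0],
    [1,0,45,0,0,0,0],
    [1,0,65,0,0,0,0],
    [1,0,75,0,0,0,0],
    [1,0,75,0,0,0,0],
  ],
)

```text
time_s: 13.58
eef_pos: [526.8, -335.9, 243.2]
ee_rot: [-0.204, -0.677, -0.204, 0.677]
force: [-0.6, 0.3, -3.7]
grip_width: 0.067
```

```bash
python3 - <<'E'
from h import *
plan((559.3,-387.1,242,-56.5))
im,k=cap('scene','s5'); w,kw=cap('wrist','w5')
cv2.imwrite('pics/c5.png',np.hstack([cv2.resize(im[150:290,110:270],(400,350)),cv2.resize(w[60:340,200:520],(400,350))]))
E
```

```text
at [ 526.8 -335.9  243.2] yaw -56.4 grip 0.067 F [-0.6  0.3 -3.7] t 13.57
(559.3, -387.1, 242, -56.5) -> [1.2, 60.7, 1.2] [0.1, 0.0, 0.0] rows 1.0
```

View pics/c5.png

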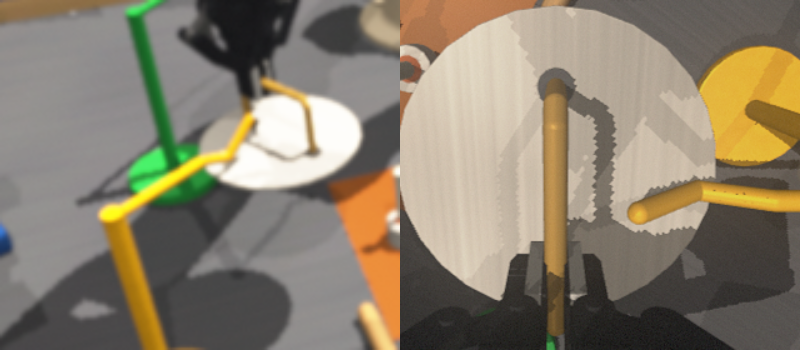

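Emit:
carry_out(
  deltas=[
    [1,0,15,0,0,0,0],
    [1,0,30,0,0,0,0],
    [1,0,45,0,0,0,0],
    [1,0,61,0,0,0,0],
    [1,0,61,0,0,0,0],
  ],
)

```text
time_s: 14.3
eef_pos: [560.4, -386.6, 243.0]
ee_rot: [-0.204, -0.677, -0.204, 0.677]
force: [0.1, 0.7, -3.2]
grip_width: 0.066
```

```bash
python3 - <<'E'
from h import *
plan((559.3,-387.1,208,-56.5))
im,k=cap('scene','s6'); w,kw=cap('wrist','w6')
cv2.imwrite('pics/c6.png',np.hstack([cv2.resize(im[150:290,110:270],(400,350)),cv2.resize(w[60:340,200:520],(400,350))]))
E
```

```text
at [ 560.4 -386.6  243. ] yaw -56.4 grip 0.066 F [ 0.1  0.7 -3.2] t 14.3
(559.3, -387.1, 208, -56.5) -> [35.0, -0.2, 1.2] [0.1, 0.0, 0.0] rows 0.6
```

View pics/c6.png

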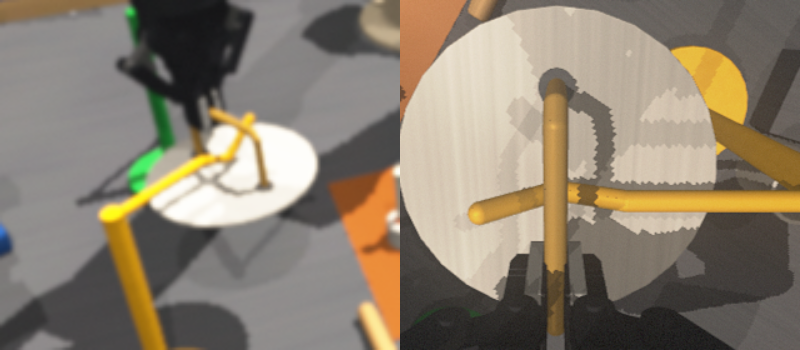

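Emit:
carry_out(
  deltas=[
    [1,9,0,0,0,0,0],
    [1,18,0,0,0,0,0],
    [1,26,0,0,0,0,0],
    [1,32,0,0,0,0,0],
    [1,32,0,0,0,0,0],
  ],
)

```text
time_s: 15.02
eef_pos: [560.5, -386.7, 211.2]
ee_rot: [0.204, 0.677, 0.204, -0.677]
force: [0.3, -0.3, -2.9]
grip_width: 0.067
```

Emit:
carry_out(
  deltas=[
    [1,1,0,0,0,0,0],
    [1,2,0,0,0,0,0],
    [1,2,0,0,0,0,0],
    [1,2,0,0,0,0,0],
    [1,2,0,0,0,0,0],
  ],
)

```text
time_s: 15.65
eef_pos: [560.7, -386.9, 209.9]
ee_rot: [0.205, 0.677, 0.204, -0.677]
force: [0.9, -2.1, 4.6]
grip_width: 0.067
```

Emit:
carry_out(
  deltas=[
    [0.2,0,0,0,0,0,0],
    [0,0,0,0,0,0,0],
    [-0.2,0,0,0,0,0,0],
    [-0.2,0,0,0,0,0,0],
    [-0.2,0,0,0,0,0,0],
  ],
)

```text
time_s: 16.27
eef_pos: [560.5, -386.5, 209.2]
ee_rot: [-0.204, -0.677, -0.204, 0.677]
force: [0.3, -0.1, -0.3]
grip_width: 0.603
```

Emit:
carry_out(
  deltas=[
    [-0.2,-15,0,0,0,0,0],
    [-0.2,-40,0,0,0,0,0],
    [-0.2,-80,0,0,0,0,0],
    [-0.2,-120,0,0,0,0,0],
    [-0.2,-120,0,0,0,0,0],
  ],
)

```text
time_s: 16.9
eef_pos: [560.9, -386.9, 334.0]
ee_rot: [0.207, 0.678, 0.202, -0.676]
force: [0.2, -0.8, -0.2]
grip_width: 0.608
```

```bash
python3 - <<'E'
from h import *
plan()
im,k=cap('scene','s7'); w,kw=cap('wrist','w7')
import pickle; pickle.dump(kw,open('w7.pkl','wb'))
cv2.imwrite('pics/c7.png',np.hstack([cv2.resize(im[150:290,110:270],(400,350)),cv2.resize(w,(400,250),interpolation=cv2.INTER_AREA)[np.r_[0:250,0:100]]]))
E
```

```text
at [ 560.9 -386.9  334. ] yaw -56.4 grip 0.608 F [ 0.2 -0.8 -0.2] t 16.9
```

View pics/c7.png

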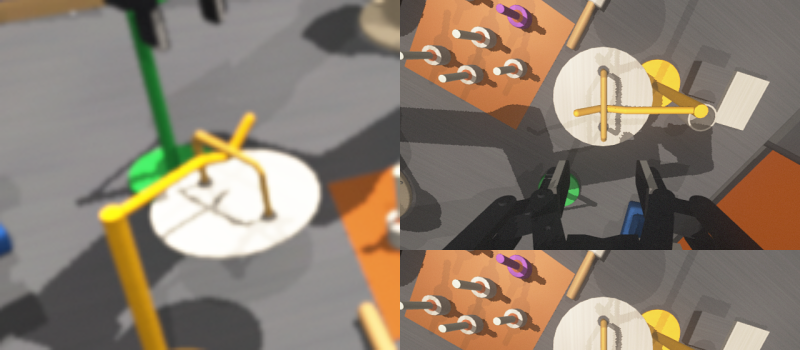

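```bash
python3 - <<'E'
from h import *
plan((575,-105,340,-79))
E
```

```text
at [ 560.5 -386.5  329.6] yaw -56.4 grip 0.599 F [ 0.1  0.  -0.9] t 17.0
(575, -105, 340, -79) -> [-10.5, -226.6, -167.8] [22.6, -0.0, -0.0] rows 4.5
```

Emit:
carry_out(
  deltas=[
    [-0.2,-10,-45,-34,4,0,0],
    [-0.2,-10,-90,-67,9,0,0],
    [-0.2,-10,-136,-100,13,0,0],
    [-0.2,-10,-181,-134,18,0,0],
    [-0.2,-10,-226,-168,22.6,0,0],
  ],
)

```text
time_s: 17.62
eef_pos: [575.0, -103.5, 338.4]
ee_rot: [-0.066, -0.703, -0.067, 0.705]
force: [1.3, -0.1, -0.2]
grip_width: 0.605
```

Emit:
carry_out(
  deltas=[
    [-0.2,0,0,0,0,0,0],
    [-0.2,0,0,0,0,0,0],
    [-0.2,0,0,0,0,0,0],
    [-0.2,0,0,0,0,0,0],
    [-0.2,0,0,0,0,0,0],
  ],
)

```text
time_s: 18.25
eef_pos: [575.5, -105.9, 339.2]
ee_rot: [-0.067, -0.704, -0.067, 0.704]
force: [0.2, 0.3, -0.1]
grip_width: 0.597
```

```bash
python3 - <<'E'
from h import *
plan()
im,k=cap('wrist','w8')
import pickle; pickle.dump(k,open('w8.pkl','wb'))
for p in [(584,-52),(522,-118),(504,-198),(439,-124),(436,-50),(595,-166)]: print(p,proj(k,(*p,30)).round(),proj(k,(*p,100)).round())
E
```

```text
at [ 575.5 -105.9  339.2] yaw -79.1 grip 0.597 F [ 0.2  0.3 -0.1] t 18.25
(584, -52) [286. 139.] [279. 148.]
(522, -118) [325. 190.] [325. 207.]
(504, -198) [376. 211.] [384. 231.]
(439, -124) [318. 242.] [317. 266.]
(436, -50) [270. 235.] [261. 258.]
(595, -166) [369. 147.] [377. 157.]
```

View pics/w8.png

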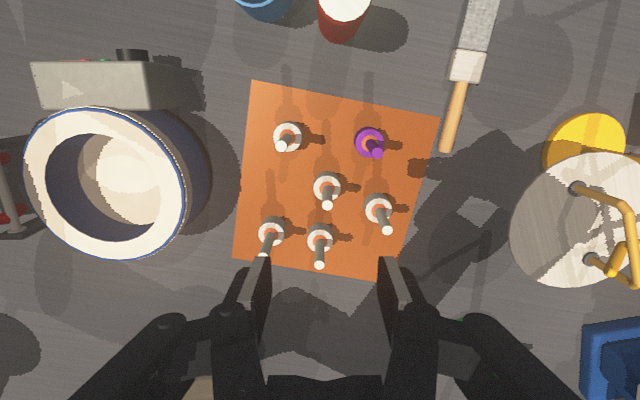

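```bash
cat >> h.py <<'E'
def feet(im,k,guess,z0=0,win=26):
    """white pad-top circle (r=20 at z0+30) near each guess -> centre, by vote of contour points"""
    hsv=cv2.cvtColor(im,cv2.COLOR_BGR2HSV); m=((hsv[...,1]<60)&(hsv[...,2]>120)).astype(np.uint8)
    out=[]
    for g in guess:
        u,v=proj(k,(*g,z0+30)).astype(int); mm=np.zeros_like(m); mm[max(v-win,0):v+win,max(u-win,0):u+win]=m[max(v-win,0):v+win,max(u-win,0):u+win]
        cs,_=cv2.findContours(mm,cv2.RETR_LIST,cv2.CHAIN_APPROX_NONE); P=np.array([onz(k,*p[0],z0+30)[:2] for c in cs for p in c])
        best=(0,None)
        for dx in np.arange(-15,15.1,.5):
            for dy in np.arange(-15,15.1,.5):
                c=np.array(g)+[dx,dy]; d=abs(np.linalg.norm(P-c,axis=1)-20); s=np.exp(-(d/1.2)**2).sum()
                if s>best[0]: best=(s,c)
        out.append((best[1].tolist(),round(best[0],1),len(P)))
    return out
E
python3 - <<'E'
from h import *
import pickle
k=pickle.load(open('w8.pkl','rb')); im=cv2.imread('pics/w8.png')
F=[(584,-52),(522,-118),(504,-198),(439,-124),(436,-50)]
for f in feet(im,k,F): print(f,proj(k,(*f[0],100)).round())
hsv=cv2.cvtColor(im,cv2.COLOR_BGR2HSV)
# pot rim inner & outer: outer edge blue
m=(abs(hsv[...,0].astype(int)-112)<14)&(hsv[...,1]>120)&(hsv[...,2]>40); 
C=np.array([493,150.5])
for i in range(5):
    a=np.radians(11+90+36*0+72*i+36); print('slot',i,(C+44*np.array([np.cos(a),np.sin(a)])).round(1))
print('pot rim pts proj',[proj(k,(C[0]+r*np.cos(t),C[1]+r*np.sin(t),100)).round().tolist() for r,t in((97.5,0),(97.5,1.57),(97.5,3.14),(97.5,-1.57),(69,0),(69,1.57),(69,3.14),(69,-1.57))])
E
```

```text
([586.5, -52.5], np.float64(47.9), 161) [280. 146.]
([526.5, -118.5], np.float64(38.0), 173) [326. 204.]
([514.0, -198.0], np.float64(37.5), 172) [386. 224.]
([442.0, -124.5], np.float64(31.5), 171) [318. 264.]
([439.5, -50.0], np.float64(36.6), 168) [261. 256.]
slot 0 [460.8 180.5]
slot 1 [454.5 129.2]
slot 2 [501.4 107.3]
slot 3 [536.7 145.1]
slot 4 [511.6 190.4]
pot rim pts proj [[100.0, 108.0], [19.0, 175.0], [105.0, 259.0], [184.0, 204.0], [101.0, 133.0], [44.0, 179.0], [104.0, 240.0], [160.0, 200.0]]
```

```bash
python3 - <<'E'
from h import *
import pickle
k=pickle.load(open('w8.pkl','rb'))
for p in [(281,146),(327,205.5),(387,229.5),(319,263.5),(263.5,255)]: print(onz(k,*p,100).round(1))
Y=-79
plan((586,-52.5,240,Y),(586,-52.5,66,Y),(586,-52.5,245,Y),(511.6,190.4,245,Y),(511.6,190.4,120,Y))
E
```

```text
[586.2 -53.9 100. ]
[ 524.3 -120.4  100. ]
[ 507.  -201.2  100. ]
[ 442.7 -125.7  100. ]
[441.3 -52.4 100. ]
at [ 575.5 -105.8  339.2] yaw -79.1 grip 0.595 F [ 0.3 -0.4  0.4] t 18.3
(586, -52.5, 240, -79) -> [99.2, -50.4, -20.4] [-0.1, 0.0, 0.0] rows 1.8
(586, -52.5, 66, -79) -> [174.0, 0.0, -0.0] [0.0, 0.0, 0.0] rows 2.8
(586, -52.5, 245, -79) -> [-179.0, 0.0, 0.0] [0.0, 0.0, 0.0] rows 2.9
(511.6, 190.4, 245, -79) -> [-0.0, -252.6, 26.7] [0.0, 0.0, 0.0] rows 4.1
(511.6, 190.4, 120, -79) -> [125.0, 0.0, -0.0] [0.0, 0.0, 0.0] rows 2.0
```

Emit:
carry_out(
  deltas=[
    [-0.2,50,-25,-10,0,0,0],
    [-0.2,99,-50.5,-20.5,0,0,0],
    [-0.2,99,-50.5,-20.5,0,0,0],
    [-0.2,99,-50.5,-20.5,0,0,0],
    [-0.2,99,-50.5,-20.5,0,0,0],
  ],
)

```text
time_s: 18.92
eef_pos: [586.7, -53.0, 242.3]
ee_rot: [0.068, 0.705, 0.067, -0.703]
force: [-0.3, 0.8, 0.0]
grip_width: 0.6
```

Emit:
carry_out(
  deltas=[
    [-0.2,50,0,0,0,0,0],
    [-0.2,100,0,0,0,0,0],
    [-0.2,140,0,0,0,0,0],
    [-0.2,174,0,0,0,0,0],
    [-0.2,174,0,0,0,0,0],
  ],
)

```text
time_s: 19.55
eef_pos: [585.5, -52.4, 65.4]
ee_rot: [-0.067, -0.703, -0.068, 0.705]
force: [0.1, 0.0, -0.2]
grip_width: 0.597
```

Emit:
carry_out(
  deltas=[
    [0.8,0,0,0,0,0,0],
    [1,0,0,0,0,0,0],
    [1,0,0,0,0,0,0],
    [1,0,0,0,0,0,0],
    [1,0,0,0,0,0,0],
  ],
  newtons=60,
)

```text
time_s: 20.18
eef_pos: [587.0, -52.3, 68.3]
ee_rot: [0.068, 0.705, 0.067, -0.703]
force: [-0.3, -0.4, 6.5]
grip_width: 0.143
```

Emit:
carry_out(
  deltas=[
    [1,-20,0,0,0,0,0],
    [1,-70,0,0,0,0,0],
    [1,-130,0,0,0,0,0],
    [1,-179,0,0,0,0,0],
    [1,-179,0,0,0,0,0],
  ],
)

```text
time_s: 20.8
eef_pos: [587.2, -52.2, 249.7]
ee_rot: [0.069, 0.707, 0.067, -0.701]
force: [0.4, 0.1, -4.0]
grip_width: 0.143
```

```bash
python3 - <<'E'
from h import *
plan((511.6,190.4,245,-79))
E
```

```text
at [587.2 -52.2 249.7] yaw -79.0 grip 0.143 F [ 0.4  0.1 -4. ] t 20.8
(511.6, 190.4, 245, -79) -> [3.5, -252.5, 28.1] [-0.0, -0.4, -0.2] rows 4.1
```

Emit:
carry_out(
  deltas=[
    [1,0,-60,7,0,0,0],
    [1,0,-120,14,0,0,0],
    [1,0,-180,21,0,0,0],
    [1,0,-235,27,0,0,0],
    [1,0,-252.5,28,0,0,0],
  ],
)

```text
time_s: 21.42
eef_pos: [508.9, 193.0, 244.2]
ee_rot: [-0.069, -0.703, -0.069, 0.705]
force: [0.4, -0.4, -3.8]
grip_width: 0.143
```

Emit:
carry_out(
  deltas=[
    [1,0,0,0,0,0,0],
    [1,40,0,0,0,0,0],
    [1,80,0,0,0,0,0],
    [1,115,0,0,0,0,0],
    [1,115,0,0,0,0,0],
  ],
)

```text
time_s: 22.05
eef_pos: [509.6, 189.0, 127.9]
ee_rot: [-0.067, -0.702, -0.067, 0.706]
force: [0.3, 0.0, -2.1]
grip_width: 0.143
```

Emit:
carry_out(
  deltas=[
    [1,0,0,0,0,0,0],
    [1,0,0,0,0,0,0],
    [1,8,0,0,0,0,0],
    [1,14,0,0,0,0,0],
    [1,14,0,0,0,0,0],
  ],
)

```text
time_s: 22.68
eef_pos: [510.2, 190.6, 115.7]
ee_rot: [-0.068, -0.703, -0.068, 0.704]
force: [-0.5, 0.3, -2.9]
grip_width: 0.142
```

```bash
python3 - <<'E'
from h import *
im,k=cap('wrist','w9'); plan()
cv2.imwrite('pics/c9.png',im)
E
```

```text
at [510.5 190.7 116.1] yaw -79.0 grip 0.142 F [-0.3 -0.  -3.1] t 22.73
```

View pics/c9.png

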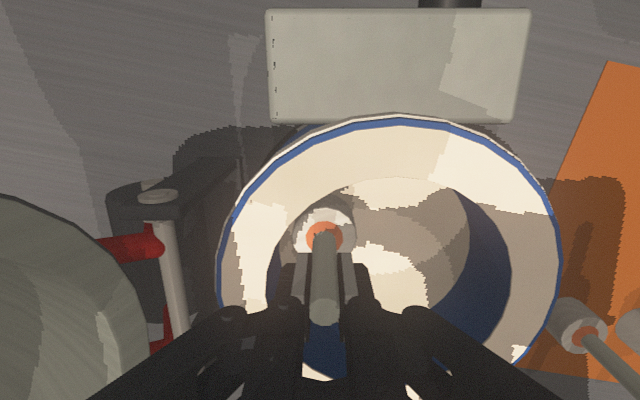

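Emit:
carry_out(
  deltas=[
    [1,2,0,0,0,0,0],
    [1,4,0,0,0,0,0],
    [1,4,0,0,0,0,0],
    [1,4,0,0,0,0,0],
    [1,4,0,0,0,0,0],
  ],
)

```text
time_s: 23.35
eef_pos: [510.9, 190.8, 113.4]
ee_rot: [0.068, 0.704, 0.068, -0.703]
force: [-2.0, -0.8, 5.3]
grip_width: 0.146
```

Emit:
carry_out(
  deltas=[
    [1,1,0,0,0,0,0],
    [1,2,0,0,0,0,0],
    [1,2,0,0,0,0,0],
    [1,2,0,0,0,0,0],
    [1,2,0,0,0,0,0],
  ],
)

```text
time_s: 23.98
eef_pos: [511.4, 190.9, 113.3]
ee_rot: [0.068, 0.705, 0.068, -0.703]
force: [-7.4, -1.3, 20.8]
grip_width: 0.144
```

Emit:
carry_out(
  deltas=[
    [1,-2.5,0,0,0,0,0],
    [1,-2.5,0,0,0,0,0],
    [0.1,-2.5,0,0,0,0,0],
    [0.1,-2.5,0,0,0,0,0],
    [0.1,-2.5,0,0,0,0,0],
  ],
)

```text
time_s: 24.6
eef_pos: [510.6, 190.7, 112.7]
ee_rot: [-0.068, -0.704, -0.068, 0.704]
force: [-0.5, -0.6, -0.6]
grip_width: 0.452
```

Emit:
carry_out(
  deltas=[
    [0.1,-20,0,0,0,0,0],
    [0.1,-60,0,0,0,0,0],
    [0.1,-110,0,0,0,0,0],
    [0.1,-130,0,0,0,0,0],
    [0.1,-130,0,0,0,0,0],
  ],
)

```text
time_s: 25.22
eef_pos: [511.0, 190.7, 243.8]
ee_rot: [0.067, 0.705, 0.068, -0.703]
force: [0.5, 0.3, -0.3]
grip_width: 0.45
```

```bash
python3 - <<'E'
from h import *
Y=-79
plan((441,-51,250,Y),(441,-51,66,Y),(441,-51,245,Y),(460.8,180.5,245,Y))
E
```

```text
at [511.  190.7 243.8] yaw -79.0 grip 0.45 F [ 0.5  0.3 -0.3] t 25.23
(441, -51, 250, -79) -> [-6.4, 224.0, 114.7] [-0.0, -0.2, -0.0] rows 4.0
(441, -51, 66, -79) -> [184.0, 0.0, -0.0] [0.0, 0.0, 0.0] rows 2.9
(441, -51, 245, -79) -> [-179.0, 0.0, 0.0] [0.0, 0.0, 0.0] rows 2.9
(460.8, 180.5, 245, -79) -> [0.0, -223.5, -63.6] [0.0, 0.0, 0.0] rows 3.7
```

Emit:
carry_out(
  deltas=[
    [-0.2,-6,60,30,0,0,0],
    [-0.2,-6,115,60,0,0,0],
    [-0.2,-6,170,88,0,0,0],
    [-0.2,-6,224,114.5,0,0,0],
    [-0.2,-6,224,114.5,0,0,0],
  ],
)

```text
time_s: 25.85
eef_pos: [439.6, -54.0, 247.5]
ee_rot: [-0.065, -0.703, -0.066, 0.705]
force: [0.6, 0.4, -0.1]
grip_width: 0.601
```

```bash
python3 - <<'E'
from h import *
im,k=cap('wrist','w10')
for f in feet(im,k,[(441,-51),(442,-125)],win=40): print(f)
plan((441,-51,66,-79))
E
```

```text
([438.5, -50.0], np.float64(51.0), 197)
([441.0, -124.0], np.float64(50.6), 202)
at [440.  -52.4 247.6] yaw -79.2 grip 0.602 F [ 0.2 -0.2  0.4] t 25.9
(441, -51, 66, -79) -> [181.6, -1.0, -1.5] [-0.2, 0.1, 0.1] rows 2.9
```

Emit:
carry_out(
  deltas=[
    [-0.2,50,-1,0,0,0,0],
    [-0.2,100,-1,0,0,0,0],
    [-0.2,145,-1,0,0,0,0],
    [-0.2,181,-1,0,0,0,0],
    [-0.2,181,-1,0,0,0,0],
  ],
)

```text
time_s: 26.52
eef_pos: [439.1, -48.3, 65.6]
ee_rot: [-0.067, -0.702, -0.069, 0.706]
force: [0.3, 0.4, 0.6]
grip_width: 0.6
```

Emit:
carry_out(
  deltas=[
    [0.8,0,0,0,0,0,0],
    [1,0,0,0,0,0,0],
    [1,0,0,0,0,0,0],
    [1,0,0,0,0,0,0],
    [1,0,0,0,0,0,0],
  ],
)

```text
time_s: 27.15
eef_pos: [441.4, -50.1, 69.2]
ee_rot: [0.068, 0.705, 0.067, -0.703]
force: [-0.5, 1.8, 4.6]
grip_width: 0.146
```

Emit:
carry_out(
  deltas=[
    [1,-20,0,0,0,0,0],
    [1,-70,0,0,0,0,0],
    [1,-130,0,0,0,0,0],
    [1,-179,0,0,0,0,0],
    [1,-179,0,0,0,0,0],
  ],
)

```text
time_s: 27.78
eef_pos: [441.6, -50.3, 250.3]
ee_rot: [0.069, 0.706, 0.066, -0.701]
force: [-0.6, 0.5, -5.5]
grip_width: 0.146
```

Emit:
carry_out(
  deltas=[
    [1,0,-55,-16,0,0,0],
    [1,0,-110,-32,0,0,0],
    [1,0,-165,-48,0,0,0],
    [1,0,-210,-61,0,0,0],
    [1,0,-223.5,-64,0,0,0],
  ],
)

```text
time_s: 28.4
eef_pos: [460.0, 183.7, 245.3]
ee_rot: [-0.068, -0.703, -0.069, 0.705]
force: [-0.1, -0.4, -3.8]
grip_width: 0.142
```

Emit:
carry_out(
  deltas=[
    [1,0,0,0,0,0,0],
    [1,0,0,0,0,0,0],
    [1,40,0,0,0,0,0],
    [1,80,0,0,0,0,0],
    [1,115,0,0,0,0,0],
  ],
)

```text
time_s: 29.02
eef_pos: [460.8, 180.2, 130.5]
ee_rot: [-0.067, -0.704, -0.067, 0.704]
force: [0.5, -0.5, -3.8]
grip_width: 0.142
```

Emit:
carry_out(
  deltas=[
    [1,0,0,0,0,0,0],
    [1,0,0,0,0,0,0],
    [1,0,0,0,0,0,0],
    [1,8,0,0,0,0,0],
    [1,12,0,0,0,0,0],
  ],
)

```text
time_s: 29.65
eef_pos: [460.7, 181.5, 119.4]
ee_rot: [-0.068, -0.704, -0.068, 0.704]
force: [0.7, -0.2, -4.4]
grip_width: 0.142
```

```bash
python3 - <<'E'
from h import *
plan((460.8,180.5,113,-79))
E
```

```text
at [460.7 181.5 119.4] yaw -79.0 grip 0.142 F [ 0.7 -0.2 -4.4] t 29.65
(460.8, 180.5, 113, -79) -> [6.4, 1.0, 0.1] [-0.0, 0.0, -0.0] rows 0.1
```

Emit:
carry_out(
  deltas=[
    [1,2,0,0,0,0,0],
    [1,4,0,0,0,0,0],
    [1,6,0,0,0,0,0],
    [1,7,0,0,0,0,0],
    [1,7,0,0,0,0,0],
  ],
)

```text
time_s: 30.28
eef_pos: [461.4, 181.7, 114.2]
ee_rot: [0.068, 0.705, 0.068, -0.703]
force: [-3.6, 0.0, 10.8]
grip_width: 0.141
```

Contact. Release, rise, go to the next foot (524,-119).

Emit:
carry_out(
  deltas=[
    [1,-1.2,0,0,0,0,0],
    [1,-1.2,0,0,0,0,0],
    [0.1,-1.2,0,0,0,0,0],
    [0.1,-1.2,0,0,0,0,0],
    [0.1,-1.2,0,0,0,0,0],
  ],
)

```text
time_s: 30.9
eef_pos: [461.0, 181.5, 114.0]
ee_rot: [0.068, 0.704, 0.068, -0.704]
force: [0.5, -0.2, 0.2]
grip_width: 0.449
```

Emit:
carry_out(
  deltas=[
    [0.1,-20,0,0,0,0,0],
    [0.1,-60,0,0,0,0,0],
    [0.1,-110,0,0,0,0,0],
    [0.1,-132,0,0,0,0,0],
    [0.1,-132,0,0,0,0,0],
  ],
)

```text
time_s: 31.52
eef_pos: [461.4, 181.6, 247.1]
ee_rot: [0.068, 0.705, 0.068, -0.703]
force: [-0.8, -0.3, -0.1]
grip_width: 0.448
```

Emit:
carry_out(
  deltas=[
    [-0.2,0,62,-2,0,0,0],
    [-0.2,0,124,-3,0,0,0],
    [-0.2,0,186,-4,0,0,0],
    [-0.2,0,248,-5,0,0,0],
    [-0.2,0,306,-5,0,0,0],
  ],
)

```text
time_s: 32.15
eef_pos: [523.7, -120.0, 244.2]
ee_rot: [-0.067, -0.703, -0.068, 0.705]
force: [0.2, 0.3, 0.8]
grip_width: 0.6
```

Emit:
carry_out(
  deltas=[
    [-0.2,0,0,0,0,0,0],
    [-0.2,0,0,0,0,0,0],
    [-0.2,0,0,0,0,0,0],
    [-0.2,0,0,0,0,0,0],
    [-0.2,0,0,0,0,0,0],
  ],
)

```text
time_s: 32.78
eef_pos: [524.0, -117.4, 246.1]
ee_rot: [0.068, 0.704, 0.068, -0.704]
force: [-0.8, 0.2, -0.6]
grip_width: 0.599
```

```bash
python3 - <<'E'
from h import *
im,k=cap('wrist','w11')
for f in feet(im,k,[(525,-119),(509,-199),(442,-125)],win=40): print(f)
plan((525,-119,66,-79),(525,-119,245,-79),(536.7,145.1,245,-79))
E
```

```text
([525.5, -119.0], np.float64(51.3), 224)
([507.5, -199.0], np.float64(43.6), 217)
([442.5, -124.5], np.float64(57.4), 331)
at [ 524.  -117.5  246.1] yaw -79.0 grip 0.599 F [-0.5 -0.2 -1.2] t 32.83
(525, -119, 66, -79) -> [180.1, 1.6, -0.7] [-0.0, -0.0, -0.0] rows 2.9
(525, -119, 245, -79) -> [-179.0, 0.0, 0.0] [0.0, 0.0, 0.0] rows 2.9
(536.7, 145.1, 245, -79) -> [0.0, -257.0, -61.9] [0.0, 0.0, 0.0] rows 4.2
```

Emit:
carry_out(
  deltas=[
    [-0.2,50,1.5,-1,0,0,0],
    [-0.2,100,1.5,-1,0,0,0],
    [-0.2,145,1.5,-1,0,0,0],
    [-0.2,179,1.5,-1,0,0,0],
    [-0.2,179,1.5,-1,0,0,0],
  ],
)

```text
time_s: 33.45
eef_pos: [524.2, -118.6, 65.3]
ee_rot: [-0.067, -0.703, -0.068, 0.705]
force: [0.3, 0.2, 0.1]
grip_width: 0.601
```

Emit:
carry_out(
  deltas=[
    [0.8,0,0,0,0,0,0],
    [1,0,0,0,0,0,0],
    [1,0,0,0,0,0,0],
    [1,0,0,0,0,0,0],
    [1,0,0,0,0,0,0],
  ],
)

```text
time_s: 34.08
eef_pos: [526.0, -119.4, 68.7]
ee_rot: [0.068, 0.705, 0.067, -0.703]
force: [-0.2, 0.5, 6.2]
grip_width: 0.146
```

Emit:
carry_out(
  deltas=[
    [1,-20,0,0,0,0,0],
    [1,-70,0,0,0,0,0],
    [1,-130,0,0,0,0,0],
    [1,-179,0,0,0,0,0],
    [1,-179,0,0,0,0,0],
  ],
)

```text
time_s: 34.7
eef_pos: [526.3, -119.6, 250.1]
ee_rot: [0.069, 0.706, 0.066, -0.701]
force: [1.1, 0.2, -4.7]
grip_width: 0.144
```

Emit:
carry_out(
  deltas=[
    [1,0,-58,-14,0,0,0],
    [1,0,-116,-28,0,0,0],
    [1,0,-174,-42,0,0,0],
    [1,0,-230,-55,0,0,0],
    [1,0,-257,-62,0,0,0],
  ],
)

```text
time_s: 35.33
eef_pos: [536.2, 147.6, 244.6]
ee_rot: [-0.068, -0.703, -0.069, 0.705]
force: [0.2, -0.0, -3.2]
grip_width: 0.144
```

Emit:
carry_out(
  deltas=[
    [1,0,0,0,0,0,0],
    [1,0,0,0,0,0,0],
    [1,40,0,0,0,0,0],
    [1,80,0,0,0,0,0],
    [1,115,0,0,0,0,0],
  ],
)

```text
time_s: 35.95
eef_pos: [536.9, 143.6, 129.3]
ee_rot: [-0.067, -0.704, -0.067, 0.704]
force: [0.7, 0.7, -4.3]
grip_width: 0.144
```

Emit:
carry_out(
  deltas=[
    [1,0,0,0,0,0,0],
    [1,0,0,0,0,0,0],
    [1,0,0,0,0,0,0],
    [1,8,0,0,0,0,0],
    [1,12,0,0,0,0,0],
  ],
)

```text
time_s: 36.58
eef_pos: [537.1, 144.9, 118.6]
ee_rot: [-0.068, -0.704, -0.068, 0.704]
force: [-0.0, 0.0, -3.0]
grip_width: 0.14
```

Emit:
carry_out(
  deltas=[
    [1,1,0,0,0,0,0],
    [1,2,0,0,0,0,0],
    [1,3,0,0,0,0,0],
    [1,4,0,0,0,0,0],
    [1,4,0,0,0,0,0],
  ],
)

```text
time_s: 37.2
eef_pos: [537.2, 144.9, 114.9]
ee_rot: [-0.068, -0.704, -0.068, 0.704]
force: [-0.5, 0.5, -3.4]
grip_width: 0.14
```

```bash
python3 - <<'E'
from h import *
plan((536.7,145.1,113,-79))
E
```

```text
at [537.2 144.9 114.9] yaw -79.0 grip 0.14 F [-0.5  0.5 -3.4] t 37.2
(536.7, 145.1, 113, -79) -> [1.9, -0.3, 0.5] [-0.0, 0.0, -0.0] rows 0.0
```

Emit:
carry_out(
  deltas=[
    [1,1,0,0,0,0,0],
    [1,2.5,0,0,0,0,0],
    [1,2.5,0,0,0,0,0],
    [1,2.5,0,0,0,0,0],
    [1,2.5,0,0,0,0,0],
  ],
)

```text
time_s: 37.83
eef_pos: [537.6, 145.0, 113.7]
ee_rot: [0.068, 0.704, 0.068, -0.703]
force: [-3.4, 0.4, 6.0]
grip_width: 0.141
```

Emit:
carry_out(
  deltas=[
    [1,-0.7,0,0,0,0,0],
    [1,-0.7,0,0,0,0,0],
    [0.1,-0.7,0,0,0,0,0],
    [0.1,-0.7,0,0,0,0,0],
    [0.1,-0.7,0,0,0,0,0],
  ],
)

```text
time_s: 38.45
eef_pos: [537.3, 144.9, 113.1]
ee_rot: [-0.068, -0.704, -0.068, 0.704]
force: [0.1, 0.1, 0.5]
grip_width: 0.448
```

Emit:
carry_out(
  deltas=[
    [0.1,-20,0,0,0,0,0],
    [0.1,-60,0,0,0,0,0],
    [0.1,-110,0,0,0,0,0],
    [0.1,-133,0,0,0,0,0],
    [0.1,-133,0,0,0,0,0],
  ],
)

```text
time_s: 39.08
eef_pos: [537.8, 144.9, 247.5]
ee_rot: [0.068, 0.705, 0.067, -0.703]
force: [0.3, 1.3, 0.2]
grip_width: 0.45
```

Emit:
carry_out(
  deltas=[
    [-0.2,0,50,29,0,0,0],
    [-0.2,0,100,58,0,0,0],
    [-0.2,0,150,87,0,0,0],
    [-0.2,0,200,116,0,0,0],
    [-0.2,0,246.5,144,0,0,0],
  ],
)

```text
time_s: 39.7
eef_pos: [441.4, -125.9, 244.8]
ee_rot: [-0.067, -0.703, -0.068, 0.704]
force: [0.8, -0.2, 0.8]
grip_width: 0.599
```

Emit:
carry_out(
  deltas=[
    [-0.2,0,0,0,0,0,0],
    [-0.2,0,0,0,0,0,0],
    [-0.2,0,0,0,0,0,0],
    [-0.2,0,0,0,0,0,0],
    [-0.2,0,0,0,0,0,0],
  ],
)

```text
time_s: 40.33
eef_pos: [442.9, -124.0, 246.1]
ee_rot: [-0.068, -0.704, -0.068, 0.704]
force: [0.1, 0.1, 0.7]
grip_width: 0.595
```

```bash
python3 - <<'E'
from h import *
im,k=cap('wrist','w12')
f=feet(im,k,[(442.5,-124.5)],win=40); print(f); x,y=f[0][0]
plan((x,y,66,-79),(x,y,245,-79),(454.5,129.2,245,-79))
E
```

```text
[([441.5, -124.5], np.float64(54.7), 236)]
at [ 442.9 -124.1  246.2] yaw -79.0 grip 0.599 F [-1.1 -0.3  0.2] t 40.38
(441.5, -124.5, 66, -79) -> [180.2, 0.1, 1.4] [0.0, 0.0, 0.0] rows 2.9
(441.5, -124.5, 245, -79) -> [-179.0, 0.0, 0.0] [0.0, 0.0, 0.0] rows 2.9
(454.5, 129.2, 245, -79) -> [0.0, -246.6, -61.2] [0.0, 0.0, 0.0] rows 4.1
```

Emit:
carry_out(
  deltas=[
    [-0.2,50,0,1,0,0,0],
    [-0.2,100,0,1,0,0,0],
    [-0.2,145,0,1,0,0,0],
    [-0.2,179,0,1,0,0,0],
    [-0.2,179,0,1,0,0,0],
  ],
)

```text
time_s: 41.0
eef_pos: [440.8, -124.0, 65.8]
ee_rot: [-0.067, -0.703, -0.069, 0.705]
force: [0.7, 0.4, 0.9]
grip_width: 0.603
```

Emit:
carry_out(
  deltas=[
    [0.8,0,0,0,0,0,0],
    [1,0,0,0,0,0,0],
    [1,0,0,0,0,0,0],
    [1,0,0,0,0,0,0],
    [1,0,0,0,0,0,0],
  ],
)

```text
time_s: 41.62
eef_pos: [442.5, -124.9, 68.7]
ee_rot: [0.068, 0.705, 0.067, -0.703]
force: [-1.3, 1.1, 6.3]
grip_width: 0.144
```

Emit:
carry_out(
  deltas=[
    [1,-20,0,0,0,0,0],
    [1,-70,0,0,0,0,0],
    [1,-130,0,0,0,0,0],
    [1,-179,0,0,0,0,0],
    [1,-179,0,0,0,0,0],
  ],
)

```text
time_s: 42.25
eef_pos: [442.8, -125.2, 249.8]
ee_rot: [0.069, 0.706, 0.066, -0.702]
force: [-0.7, 0.2, -4.9]
grip_width: 0.141
```

Emit:
carry_out(
  deltas=[
    [1,0,-56,-14,0,0,0],
    [1,0,-112,-28,0,0,0],
    [1,0,-168,-42,0,0,0],
    [1,0,-220,-55,0,0,0],
    [1,0,-246.5,-61,0,0,0],
  ],
)

```text
time_s: 42.88
eef_pos: [453.8, 131.3, 244.9]
ee_rot: [-0.068, -0.703, -0.068, 0.705]
force: [-0.6, 0.0, -3.2]
grip_width: 0.142
```

Emit:
carry_out(
  deltas=[
    [1,0,0,0,0,0,0],
    [1,0,0,0,0,0,0],
    [1,40,0,0,0,0,0],
    [1,80,0,0,0,0,0],
    [1,115,0,0,0,0,0],
  ],
)

```text
time_s: 43.5
eef_pos: [454.4, 127.8, 129.6]
ee_rot: [-0.067, -0.704, -0.067, 0.704]
force: [0.9, -0.3, -5.1]
grip_width: 0.147
```

Emit:
carry_out(
  deltas=[
    [1,0,0,0,0,0,0],
    [1,0,0,0,0,0,0],
    [1,5,0,0,0,0,0],
    [1,11,0,0,0,0,0],
    [1,14,0,0,0,0,0],
  ],
)

```text
time_s: 44.12
eef_pos: [454.7, 128.9, 117.0]
ee_rot: [-0.068, -0.704, -0.068, 0.704]
force: [0.3, -0.2, -2.9]
grip_width: 0.148
```

Emit:
carry_out(
  deltas=[
    [1,1,0,0,0,0,0],
    [1,2,0,0,0,0,0],
    [1,3,0,0,0,0,0],
    [1,4,0,0,0,0,0],
    [1,4,0,0,0,0,0],
  ],
)

```text
time_s: 44.75
eef_pos: [455.0, 129.0, 113.7]
ee_rot: [0.068, 0.704, 0.068, -0.704]
force: [-2.2, 0.5, 4.5]
grip_width: 0.142
```

```bash
python3 - <<'E'
from h import *
plan((454.5,129.2,113,-79))
E
```

```text
at [455.  129.  113.7] yaw -79.0 grip 0.142 F [-2.2  0.5  4.5] t 44.75
(454.5, 129.2, 113, -79) -> [0.7, -0.3, 0.5] [-0.0, -0.0, -0.0] rows 0.0
```

Emit:
carry_out(
  deltas=[
    [1,-0.7,0,0,0,0,0],
    [1,-0.7,0,0,0,0,0],
    [0.1,-0.7,0,0,0,0,0],
    [0.1,-0.7,0,0,0,0,0],
    [0.1,-0.7,0,0,0,0,0],
  ],
)

```text
time_s: 45.38
eef_pos: [454.9, 128.9, 114.0]
ee_rot: [0.068, 0.704, 0.068, -0.704]
force: [-0.4, 0.5, 0.3]
grip_width: 0.451
```

Emit:
carry_out(
  deltas=[
    [0.1,-20,0,0,0,0,0],
    [0.1,-60,0,0,0,0,0],
    [0.1,-110,0,0,0,0,0],
    [0.1,-133,0,0,0,0,0],
    [0.1,-133,0,0,0,0,0],
  ],
)

```text
time_s: 46.0
eef_pos: [455.4, 128.9, 248.1]
ee_rot: [0.068, 0.705, 0.067, -0.703]
force: [-0.2, -0.7, -0.1]
grip_width: 0.45
```

Emit:
carry_out(
  deltas=[
    [-0.2,0,58,2,0,0,0],
    [-0.2,0,116,4,0,0,0],
    [-0.2,0,174,6,0,0,0],
    [-0.2,0,232,8,0,0,0],
    [-0.2,0,290,10,0,0,0],
  ],
)

```text
time_s: 46.62
eef_pos: [499.7, -159.5, 245.4]
ee_rot: [-0.067, -0.703, -0.068, 0.704]
force: [0.5, 0.1, -0.2]
grip_width: 0.594
```

Emit:
carry_out(
  deltas=[
    [-0.2,0,42,1,0,0,0],
    [-0.2,0,42,1,0,0,0],
    [-0.2,0,42,1,0,0,0],
    [-0.2,0,42,1,0,0,0],
    [-0.2,0,42,1,0,0,0],
  ],
)

```text
time_s: 47.25
eef_pos: [507.2, -198.3, 247.0]
ee_rot: [0.068, 0.704, 0.068, -0.704]
force: [0.4, -0.1, -0.5]
grip_width: 0.6
```

```bash
python3 - <<'E'
from h import *
im,k=cap('wrist','w13')
f=feet(im,k,[(508,-199)],win=40); print(f); x,y=f[0][0]
plan((x,y,66,-79),(x,y,245,-79),(501.4,107.3,245,-79))
E
```

```text
[([507.0, -200.0], np.float64(56.2), 221)]
at [ 507.2 -198.5  247. ] yaw -79.0 grip 0.604 F [ 0.2  0.2 -0.1] t 47.3
(507.0, -200.0, 66, -79) -> [181.0, 1.4, 0.5] [0.0, -0.0, -0.0] rows 2.9
(507.0, -200.0, 245, -79) -> [-179.0, 0.0, 0.0] [0.0, 0.0, 0.0] rows 2.9
(501.4, 107.3, 245, -79) -> [-0.0, -302.7, -53.1] [0.0, 0.0, 0.0] rows 4.9
```

Emit:
carry_out(
  deltas=[
    [-0.2,50,1.5,0.5,0,0,0],
    [-0.2,100,1.5,0.5,0,0,0],
    [-0.2,145,1.5,0.5,0,0,0],
    [-0.2,180,1.5,0.5,0,0,0],
    [-0.2,180,1.5,0.5,0,0,0],
  ],
)

```text
time_s: 47.92
eef_pos: [505.9, -199.7, 65.2]
ee_rot: [-0.067, -0.703, -0.069, 0.705]
force: [1.1, -0.0, 0.7]
grip_width: 0.603
```

Emit:
carry_out(
  deltas=[
    [0.8,0,0,0,0,0,0],
    [1,0,0,0,0,0,0],
    [1,0,0,0,0,0,0],
    [1,0,0,0,0,0,0],
    [1,0,0,0,0,0,0],
  ],
)

```text
time_s: 48.55
eef_pos: [507.6, -200.9, 68.6]
ee_rot: [0.068, 0.705, 0.067, -0.703]
force: [-0.2, 1.6, 6.3]
grip_width: 0.141
```

Emit:
carry_out(
  deltas=[
    [1,-20,0,0,0,0,0],
    [1,-70,0,0,0,0,0],
    [1,-130,0,0,0,0,0],
    [1,-179,0,0,0,0,0],
    [1,-179,0,0,0,0,0],
  ],
)

```text
time_s: 49.18
eef_pos: [507.9, -201.2, 250.0]
ee_rot: [0.069, 0.706, 0.066, -0.702]
force: [0.1, 0.4, -4.9]
grip_width: 0.143
```

Emit:
carry_out(
  deltas=[
    [1,0,-50,-9,0,0,0],
    [1,0,-100,-18,0,0,0],
    [1,0,-150,-26,0,0,0],
    [1,0,-205,-36,0,0,0],
    [1,0,-260,-46,0,0,0],
  ],
)

```text
time_s: 49.8
eef_pos: [501.7, 65.1, 244.6]
ee_rot: [-0.067, -0.703, -0.068, 0.705]
force: [1.1, 0.3, -4.2]
grip_width: 0.14
```

Emit:
carry_out(
  deltas=[
    [1,0,-30,-5,0,0,0],
    [1,0,-42.5,-7,0,0,0],
    [1,0,-42.5,-7,0,0,0],
    [1,0,-42.5,-7,0,0,0],
    [1,40,-42.5,-7,0,0,0],
  ],
)

```text
time_s: 50.42
eef_pos: [503.1, 105.2, 207.5]
ee_rot: [0.067, 0.706, 0.067, -0.702]
force: [0.2, -0.5, -4.8]
grip_width: 0.142
```

Emit:
carry_out(
  deltas=[
    [1,40,0,0,0,0,0],
    [1,75,0,0,0,0,0],
    [1,84,0,0,0,0,0],
    [1,89,0,0,0,0,0],
    [1,89,0,0,0,0,0],
  ],
)

```text
time_s: 51.05
eef_pos: [502.0, 106.2, 117.8]
ee_rot: [0.068, 0.704, 0.067, -0.703]
force: [0.2, 0.6, -4.2]
grip_width: 0.141
```

```bash
python3 - <<'E'
from h import *
plan((501.4,107.3,113,-79))
E
```

```text
at [502.  106.2 117.8] yaw -79.1 grip 0.141 F [ 0.2  0.6 -4.2] t 51.05
(501.4, 107.3, 113, -79) -> [4.8, -1.2, 0.4] [-0.1, -0.1, -0.0] rows 0.1
```

Emit:
carry_out(
  deltas=[
    [1,1,-1,0,0,0,0],
    [1,3,-1,0,0,0,0],
    [1,4,-1,0,0,0,0],
    [1,5,-1,0,0,0,0],
    [1,5,-1,0,0,0,0],
  ],
)

```text
time_s: 51.68
eef_pos: [501.8, 107.5, 113.6]
ee_rot: [0.068, 0.705, 0.068, -0.703]
force: [-4.1, 0.6, 11.4]
grip_width: 0.14
```

Emit:
carry_out(
  deltas=[
    [1,-0.7,0,0,0,0,0],
    [1,-0.7,0,0,0,0,0],
    [0.1,-0.7,0,0,0,0,0],
    [0.1,-0.7,0,0,0,0,0],
    [0.1,-0.7,0,0,0,0,0],
  ],
)

```text
time_s: 52.3
eef_pos: [501.3, 107.3, 112.5]
ee_rot: [0.068, 0.704, 0.067, -0.704]
force: [-0.5, -0.2, 0.5]
grip_width: 0.453
```

Emit:
carry_out(
  deltas=[
    [0.1,-20,0,0,0,0,0],
    [0.1,-60,0,0,0,0,0],
    [0.1,-110,0,0,0,0,0],
    [0.1,-133,0,0,0,0,0],
    [0.1,-133,0,0,0,0,0],
  ],
)

```text
time_s: 52.92
eef_pos: [501.8, 107.3, 246.8]
ee_rot: [0.068, 0.705, 0.067, -0.703]
force: [-0.8, -0.0, -0.7]
grip_width: 0.446
```

Emit:
carry_out(
  deltas=[
    [0.1,-20,44,-6,0,0,0],
    [0.1,-40,88,-13,0,0,0],
    [0.1,-60,132,-20,0,0,0],
    [0.1,-80,176,-26,0,0,0],
    [0.1,-95,222,-32,0,0,0],
  ],
)

```text
time_s: 53.55
eef_pos: [575.2, -105.9, 339.7]
ee_rot: [-0.067, -0.703, -0.068, 0.704]
force: [-0.1, -0.1, 0.0]
grip_width: 0.453
```

Emit:
carry_out(
  deltas=[
    [0.1,0,0,0,0,0,0],
    [0.1,0,0,0,0,0,0],
    [0.1,0,0,0,0,0,0],
    [0.1,0,0,0,0,0,0],
    [0.1,0,0,0,0,0,0],
  ],
)

```text
time_s: 54.18
eef_pos: [574.8, -104.0, 340.6]
ee_rot: [0.068, 0.704, 0.068, -0.704]
force: [-0.8, 0.2, 0.2]
grip_width: 0.452
```

```bash
python3 - <<'E'
from h import *
plan()
im,k=cap('wrist','w14'); s,_=cap('scene','s14'); t,_=cap('top','t14')
a=np.hstack([cv2.resize(im[80:290,10:230],(400,380)),cv2.resize(t[120:300,160:350],(400,380))])
cv2.imwrite('pics/c14.png',np.vstack([a,np.hstack([s[130:350,80:480],im[80:300,230:630]])]))
E
```

```text
at [ 574.8 -104.   340.6] yaw -79.0 grip 0.452 F [-0.8  0.2  0.2] t 54.17
```

View pics/c14.png

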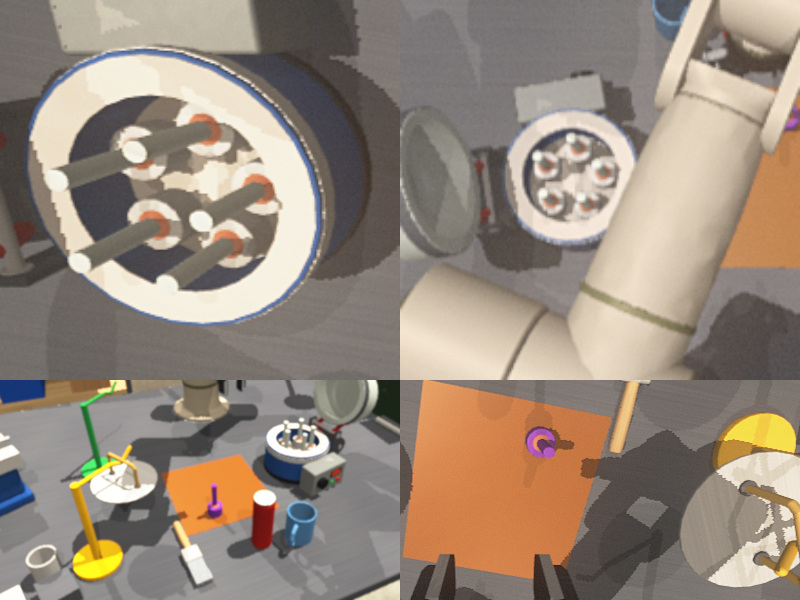

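```bash
python3 -c "
from rig import order; print(order.finish_job())"
```

```text
the job is handed in; nothing more can be done
None
```

The furnace is charged and I handed the job in at about 54 s of the 208 s allowed.

- **Lid:** I lifted it by its lever to about 1.1 rad and let go. The last pictures show it resting open by itself.
- **Cover:** I lifted it off by its handle and hung it in the yellow stand's hook. In the last pictures it is still hanging there, and the handle bar sits at the hook's lowest point as near as I could see.
- **Feet:** Five levelling feet were there. They all stand upright on the pot floor in a ring of 44 mm radius with none in the middle, which gives them more room than the seven-foot layout. I felt each one touch the floor before releasing it.
- **Left alone:** The purple look-alike, mug, brush and spray can look to be where they started, but I only judged this by eye. I saw no foot knocked aside.

No check failed. The highest contact force I read was about 21 N at the wrist, while pressing the first foot down. My estimates of the hook's sideways position differed by about 4 mm between the overhead and wrist cameras; I went with the wrist camera. Hand-in gave no verdict, and I took no pictures after it.

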